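# Build the two soap gift towers on the display trays

## Task

Build the two gift towers on the wooden display trays, from the bottom up. In the long tray: the long soap carton lying along the tray, then the cardboard window box upright on the middle of it with its long side along the carton, and the small hare standing on the middle of the window box. In the short tray: the plain soap box upright with its long side along the tray, and the tin egg standing on the middle of its top; leave the big hare where it is.

Things in the scene. Friction and masses are not known exactly. Their poses are not given: they have to be found in the camera images.
- long_tray: The longer of two shallow wooden display trays, fixed to the table: outside 96 x 247 mm, 13 mm high, inside 84 x 235 mm, floor 8 mm thick (a 5 mm lip all round, 6 mm wide). Origin: centre of the underside on the table; y along its length, x across, z up. A half turn is the same tray.
- short_tray: The shorter wooden display tray, same make, fixed: outside 104 x 128 mm, 13 mm high, inside 92 x 116 mm, floor 8 mm thick. Origin: centre of the underside; y along its longer side, x across, z up.
- long_carton: Long low carton of three soaps, a plain box with three printed panels, 54 (x) x 205 (y) x 88 mm high (z); 0.3 kg. Grasp across the 54 mm. Origin: centre of the underside, z up. A half turn about z does not matter.
- window_box: Upright brown cardboard soap box with a window in one side, 51 (x) x 70 (y) x 85 mm high (z); 0.11 kg. Grasp across the 51 mm. Window on the -x side. Origin: centre of the underside, z up. Facing does not matter, only that y lies along the carton's y, either way round.
- soap_box: Plain closed printed soap box without a window, 62 (x) x 86 (y) x 85 mm high (z); 0.15 kg. Grasp across the 62 mm. Origin: centre of the underside, z up. A half turn about z does not matter.
- small_hare: The one small white chocolate hare, 82 mm high, 49 (x) x 54 (y) mm, 0.12 kg. Faces its -x, ears spread along y. Body (to 42 mm high): x -15 to +18, y -20 to +19 mm; head (31 to 57 mm high): x -16 to +11 mm. Grasp the body across x, 30 mm above its foot. Origin: centre of the underside, z up. It may face any way.
- tin_egg: Printed tin egg standing on its flattened end, ribbon bow on top, 91 mm high with the bow; the egg itself about 48 mm in x, 49 mm in y (-23 to +26 mm), 68 mm high; 0.06 kg. Grasp round the belly across x, 35 mm above its foot. Origin: on the underside near the egg's axis, z up. It may face any way.
- big_hare: The bigger white chocolate hare standing loose among these things, ears upright, 123 mm high, 78 x 64 mm over all. Not part of the towers; it must stay where it stands. (More big hares, fixed, stand on the tiered stand and at the far left corner.) Origin: centre of the underside, z up.

How it is judged (in metres and radians):
At the end, for the whole second after the job is handed in: Both towers upright, at rest and released in the stated order: cartons flat on their tray floors, each thing within 15 mm of the middle of what it stands on; long carton and soap box within 0.17 rad of their tray's length, window box 0.2 of the carton's. Big hare moved under 30 mm (horizontal distance between long_carton and long_tray below 0.015 m and angle between the y axis of long_carton and the y axis of long_tray, either way round below 0.17 rad and z of long_carton in the frame of long_tray below 0.011 m and angle between each of long_carton, soap_box's own z axis and vertical below 0.08 rad and horizontal distance between window_box and long_carton below 0.015 m and angle between the y axis of window_box and the y axis of long_carton, either way round below 0.2 rad and z of window_box in the frame of long_carton between 0.083 and 0.093 m and angle between window_box's own z axis and vertical below 0.1 rad and horizontal distance between small_hare and window_box below 0.015 m and z of small_hare in the frame of window_box between 0.08 and 0.09 m and angle between each of small_hare, tin_egg's own z axis and vertical below 0.15 rad and horizontal distance between soap_box and short_tray below 0.015 m and angle between the y axis of soap_box and the y axis of short_tray, either way round below 0.17 rad and z of soap_box in the frame of short_tray below 0.011 m and horizontal distance between tin_egg and soap_box below 0.015 m and z of tin_egg in the frame of soap_box between 0.08 and 0.09 m and linear speed of each of long_carton, window_box, small_hare, soap_box, tin_egg below 0.02 m/s and distance of big_hare from where it was at the start of the episode below 0.03 m); the robot touches nothing.
It fails at once if the big hare is moved or knocked over (distance of big_hare from where it was at the start of the episode above 0.03 m or angle between big_hare's own z axis and vertical above 0.5 rad).
It also fails if it takes over 128 s, if anything falls off the work surface, if the arm or the gripper's body presses on something with over 40 N, if the wrist force passes 120 N, or if a joint passes its speed limit or range.

## Robot

A 6-joint arm with a two-finger parallel gripper is mounted at the origin on a cart in front of the work surface, level with it; the furniture and walls round the work are solid. World frame = base frame: x ahead of the robot, y to its left, z up, the work surface at z = 0. Lengths are in m, angles in degrees, forces in N, time in s.
With the tool pointing down it reaches from about 0.425 to 0.925 m from the base axis. Payload 12.5 kg.
Tool frame: the origin (TCP) lies between the finger pads; the fingertips stand 25 mm ahead of it and the grasp point (between the pads) lies 6 mm ahead of it (ctrl.tips_ahead is the distance from the TCP to the fingertips, in m); z points along the fingers, y is the line along which they close (so a half turn about z gives the same grasp; the last joint's range is limited). The gripper opens to 85 mm and grips with 20 to 120 N. Pads are 22 mm wide; open, the fingers measure 114 mm over their backs; the gripper's body (76 mm by 85 mm) begins 54 mm behind the grasp point. The pads swing forward as they close: fully open they stand 13 mm farther back than shut.
Start: joints at [62.475, 28.126, 89.318, -0, 62.55, -6.05], TCP at [0.229, 0.582, 0.256] pointing down, gripper open.
Joint ranges: [-177.58, 177.58], [-47.91, 125.51], [2.72, 160], [-65.01, 245.01], [3.68, 167.84], [-153.87, 153.87]. Speed limits (degrees/s): [127.2, 127.2, 159.86, 180, 180, 180].

## Interface

Orientations are given as [roll, pitch, yaw] about the fixed x, y, z axes, in that order (R = Rz(yaw) Ry(pitch) Rx(roll)).
In Python, from workcell import ctrl, capture, job, finder gives the robot as it stands.
- The arm moves only by the tool arm_command, never from a script. Its argument "plan" is a list of rows, each a list of 4 numbers: the shift along the tool's x, y, z in mm, then the turn about the tool's z in rad. A call has 1 to 20 rows; each row shifts and turns the commanded pose from where the row before left it, along the tool's axes as they then stand; what a row does not reach is not made up. A row lasts 1/8 s, in which the tool goes at most 62.5 mm and 10.7 degrees, less where a joint would pass 70% of its speed; a pose out of reach is approached as far as the arm can. A call is refused whole if a number of a shift passes 62.5 or a number of a turn 0.188, either way. A call with a gripper value outside its range is refused whole. "grip" is the finger opening in mm, from 0 to 85.4, set as the call begins (left out, the last holds). The fingers move at their own pace and stop on an object; "force" is the grip in N (left out, the last holds). Time passes only in rows, so rows that do not move let the fingers close. It gives the time, the measured TCP pose, the force, the opening and the grip force at its end, in the units of the state.
- ctrl.state(): the state, without advancing time (a new reading comes with each control period).
- capture(name): name is "scene" or "top"; returns a dict with "frame" (420x560x3 uint8, red, green, blue), "fx", "fy", "cx", "cy" (pixels), "dist" ([k1, k2, p1, p2, k3] as OpenCV has them; the pictures are not rectified), "extrinsics" (4x4, takes a point from camera to world coordinates). Camera axes: x right, y up, looking along -z (the intrinsics and any distortion apply to the point x, -y, -z); pixel columns grow to the right and rows downward; lengths in m; the calibration is good to about 2 mm. A picture is of the moment at which its call begins. There is no depth.
- job.close_job(): hands the job in; it is judged then, once.
Trained networks look in a picture, given as the dict that the camera call returned (one of the last four; its "shot" number tells which), for a name from the list of things; names that differ only in an ending like _2 or _b are one class to them, and where a whole thing is asked for, a point or a joint stands for the part that bears it (a point fixed in the world has none). Each returns a list of dicts, best first, with "conf" (0 to 1); they miss things now and then, are a little off and sometimes report something else, mostly with a low value. They report only what shows in the picture. A call takes as long as a camera call.
- finder.outline_of(target, picture): "pixels" (420x560 bool, what is visible of it) and "at" ([column, row] in pixels, amid what is visible of it).
The state is a dict: "clock": time; "joints": joint angles; "joint_velocities": joint speeds; "tau": joint torques, N m; "tool_pos": TCP position; "tcp_rot": TCP orientation; "contact_force": force on the tool from outside, world axes, zero at the start; "moment": the same for the moment, N m; "gripper_width": opening from 0.0 (shut) to 1.0 (fully open); "grip_force": force on a finger pad.
Only numpy, scipy, OpenCV 4.12 (cv2) and the standard library are available. Lean on these libraries where they do the work, as an engineer would, in place of code of your own. Each camera call takes 0.05 s, during which the arm holds its last target. There are 200 camera calls.

## Working session

There is one attempt and no reset: what is moved stays moved. The work goes in short steps, Python scripts to look and compute and a tool call to move; the robot and the scene stay as the last step left them, time stands still between calls to the robot, and variables do not carry over. Pictures are saved under pics/ and viewed, at most 14 in all, crops included, and the job is handed in when it is done.

Besides the shell and the picture viewer there is one more tool, called after "Call:" as name([rows], argument=value, ...), one row to a line, values as JSON. arm_command: Moves the arm, as the interface text tells. Its arguments: {"type":"object","properties":{"plan":{"type":"array"},"grip":{"type":"number"},"force":{"type":"number"}},"required":["plan"]}

```bash
mkdir -p pics; ls; python3 - <<'E'
from workcell import ctrl,capture,job,finder
import cv2,numpy as np,pickle
s=ctrl.state();print(s)
names="long_tray short_tray long_carton window_box soap_box small_hare tin_egg big_hare".split()
out={}
for n in("scene","top"):
    p=capture(n);out[n]=p
    cv2.imwrite(f"pics/{n}0.png",cv2.resize(p["frame"][:,:,::-1],None,fx=1.42,fy=1.42))
    print(n,p["fx"],p["fy"],p["cx"],p["cy"],p["dist"],np.round(p["extrinsics"],3).tolist())
    for t in names:
        r=finder.outline_of(t,p);p[t]=r
        for q in r: print(t,round(q["conf"],2),q["at"],int(q["pixels"].sum()))
pickle.dump(out,open("s0.pkl","wb"))
E
```

```text
pics
{'clock': 0.0, 'joints': array([ 6.24760455e+01,  2.81621213e+01,  8.93499391e+01,  3.80257351e-04,
        6.25489810e+01, -6.05129048e+00]), 'joint_velocities': array([-0.00090772,  0.00495083, -0.01739794,  0.08123642, -0.0298244 ,
       -0.0725352 ]), 'tau': array([ 2.32474442e-03, -6.18451309e+01, -2.61569166e+01, -4.06043932e-05,
        4.35515176e-03, -9.52825667e-05]), 'tool_pos': array([0.22868047, 0.58144981, 0.25575081]), 'tcp_rot': array([-1.79939334e+02, -6.77028510e-03,  1.58527157e+02]), 'contact_force': array([-1.16799831,  0.2071012 ,  1.30864513]), 'moment': array([ 0.0262759 ,  0.00101267, -0.0221009 ]), 'grip_force': 0.0, 'gripper_width': 0.9983647701493495}
scene 477.78770024264935 477.78770024264935 283.9353377788572 209.08287865448008 [-0.08176274  0.          0.          0.          0.        ] [[0.706, 0.547, -0.449, -0.082], [-0.708, 0.531, -0.466, -0.607], [-0.017, 0.647, 0.762, 1.043], [0.0, 0.0, 0.0, 1.0]]
long_tray 0.76 [242.9, 187.1] 1771
short_tray 0.94 [349.3, 250.8] 1572
long_carton 0.68 [312.2, 179.8] 2381
window_box 0.62 [187.1, 155.2] 638
soap_box 0.98 [260.2, 226.1] 1322
small_hare 0.55 [369.6, 305.5] 327
tin_egg 0.64 [219.3, 142.3] 383
big_hare 0.8 [405.8, 273.3] 668
top 487.1646845486392 487.1646845486392 291.409596246353 219.4949247064755 [0.0539079 0.        0.        0.        0.       ] [[-0.025, 0.998, -0.065, 0.469], [-1.0, -0.026, -0.014, -0.007], [-0.016, 0.064, 0.998, 1.145], [0.0, 0.0, 0.0, 1.0]]
long_tray 0.85 [220.6, 236.2] 4382
short_tray 0.69 [380.4, 217.2] 2526
long_carton 0.64 [288.0, 173.1] 2695
window_box 0.79 [135.4, 262.3] 1095
soap_box 0.72 [295.6, 273.5] 1090
small_hare 0.66 [451.7, 260.2] 320
tin_egg 0.84 [135.7, 213.9] 524
big_hare 0.73 [449.6, 204.1] 687
```

View pics/scene0.png

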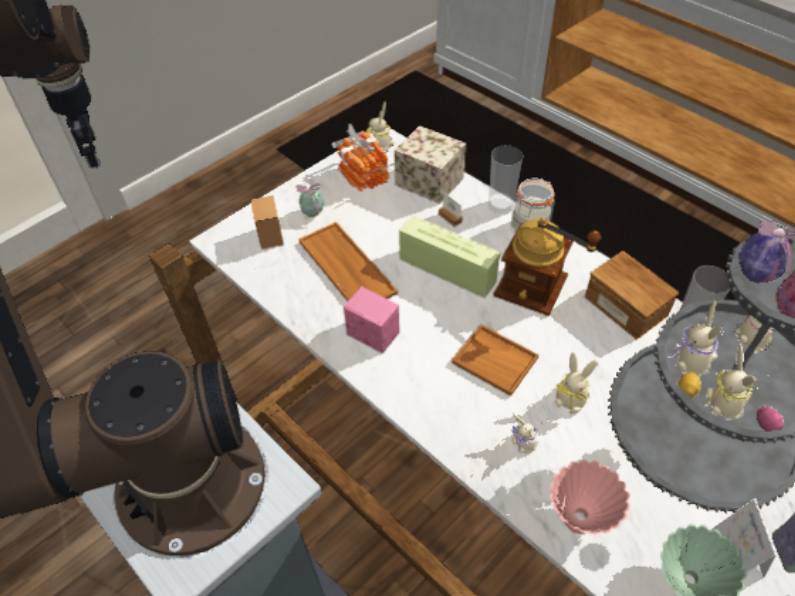

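View pics/top0.png

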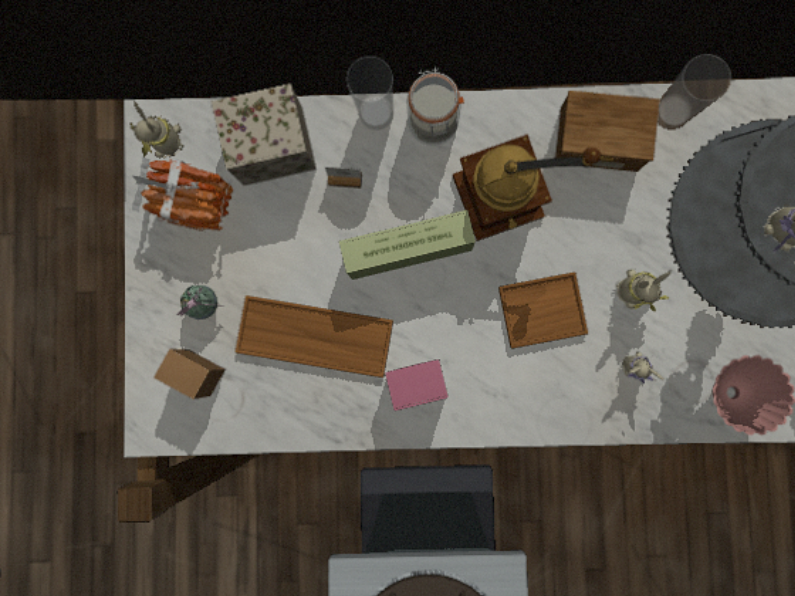

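The pictures match the networks' reports. In the top view (pixels/1.42), the long tray is at (221,236), the green carton at (288,173) touching close to the grinder, the brown window box at (135,262), the pink soap box at (296,273), the short tray at (380,217), the egg at (136,214), the small hare at (452,260) and the big hare at (450,204). Next I fit poses by silhouette.

```bash
cat > h.py <<'E'
import numpy as np,cv2
from scipy.optimize import minimize
from scipy.spatial import cKDTree
def K(p): return np.array([[p["fx"],0,p["cx"]],[0,p["fy"],p["cy"]],[0,0,1.]])
def proj(p,P):
    E=np.linalg.inv(np.array(p["extrinsics"]));C=P@E[:3,:3].T+E[:3,3];C=C*[1,-1,-1]
    return cv2.projectPoints(C.reshape(-1,1,3),np.zeros(3),np.zeros(3),K(p),np.array(p["dist"],float))[0].reshape(-1,2)
def box(x0,x1,y0,y1,z0,z1): return np.array([[x,y,z] for x in(x0,x1) for y in(y0,y1) for z in(z0,z1)],float)/1000
def sph(c,r):
    u=np.random.default_rng(0).normal(size=(150,3));u/=np.linalg.norm(u,axis=1)[:,None];return (np.array(c)+u*np.array(r))/1000
def cb(a,b,h): return [box(-a/2,a/2,-b/2,b/2,0,h)]
M=dict(long_tray=cb(96,247,13),short_tray=cb(104,128,13),long_carton=cb(54,205,88),window_box=cb(51,70,85),soap_box=cb(62,86,85),
 tin_egg=[sph((0,1.5,34),(24,24.5,34)),sph((0,1,78),(14,18,12))],
 small_hare=[sph((1.5,-.5,21),(16.5,19.5,24)),sph((-2.5,0,44),(13.5,13,13)),np.vstack([sph((2,20,76),(5,6,6)),sph((0,6,54),(4,4,4))]),np.vstack([sph((2,-20,76),(5,6,6)),sph((0,-6,54),(4,4,4))])],
 big_hare=[sph((0,0,35),(34,30,37)),sph((0,0,100),(12,20,23))])
SC=4
def rend(p,n,q,z):
    c,s=np.cos(q[2]),np.sin(q[2]);R=np.array([[c,-s,0],[s,c,0],[0,0,1]])
    im=np.zeros((420*SC,560*SC),np.uint8)
    for part in M[n]:
        uv=proj(p,part@R.T+[q[0],q[1],z])
        cv2.fillConvexPoly(im,np.round(cv2.convexHull(((uv+.5)*SC).astype(np.float32))*16).astype(np.int32),255,shift=4)
    return cv2.resize(im,(560,420),interpolation=cv2.INTER_AREA)/255.
def ray(p,uv,z):
    n=cv2.undistortPoints(np.array(uv,float).reshape(1,1,2),K(p),np.array(p["dist"],float)).ravel()
    E=np.array(p["extrinsics"]);d=E[:3,:3]@np.array([n[0],-n[1],-1]);o=E[:3,3];return o+d*(z-o[2])/d[2]
def fit(pics,n,z=0,use=("scene","top"),yaws=np.radians(np.arange(0,180,15))):
    """pics[cam][name]=finder list"""
    T=[]
    for c in use:
        p=pics[c]
        if not p.get(n): continue
        m=p[n][0]["pixels"].astype(float);ig=np.zeros_like(m,bool)
        for o in M:
            if o!=n and p.get(o): ig|=p[o][0]["pixels"]
        T.append((p,m,ig&(m<.5)))
    def cost(q):
        t=0
        for p,m,ig in T:
            r=rend(p,n,q,z);r=np.where(ig,np.minimum(r,m),r)
            t+=1-np.minimum(r,m).sum()/np.maximum(r,m).sum()
        return t/len(T)
    p=pics["top"] if pics["top"].get(n) else pics["scene"]
    x0=ray(p,p[n][0]["at"],z+M[n][0][:,2].max()*.6)[:2]
    best=sorted((cost([*x0,y]),y) for y in yaws)[:3]
    rs=[minimize(cost,[*x0,y],method="Nelder-Mead",options=dict(initial_simplex=np.array([[*x0,y],[x0[0]+.015,x0[1],y],[x0[0],x0[1]+.015,y],[*x0,y+.15]]),xatol=1e-4,fatol=1e-5,maxiter=150)) for _,y in best]
    r=min(rs,key=lambda r:r.fun);return r.x,r.fun
E
cat > f0.py <<'E'
import pickle;from h import *
P=pickle.load(open("s0.pkl","rb"))
for n in M:
    y=np.radians(np.arange(0,360 if "hare" in n else 180,20))
    for u in(("scene","top"),("top",),("scene",)):
        q,f=fit(P,n,use=u,yaws=y);print(n,u,np.round(q[:2]*1000,1),round(np.degrees(q[2]),1),"1-IoU",round(f,3))
E
python3 f0.py; python3 - <<'E'
import cv2
a=cv2.imread("pics/scene0.png")
import pickle
P=pickle.load(open("s0.pkl","rb"))
f=lambda n,x,y:cv2.resize(P[n]["frame"][y-35:y+35,x-45:x+45,::-1],(540,420)[:2] if 0 else (396,308),interpolation=cv2.INTER_CUBIC)
cv2.imwrite("pics/hare.png",cv2.hconcat([f("scene",370,305),f("top",452,255)]))
E
```

```text
long_tray ('scene', 'top') [508.1 175.6] -11.6 1-IoU 0.047
long_tray ('top',) [508.2 175.7] -11.2 1-IoU 0.029
long_tray ('scene',) [506.8 173.5] -11.7 1-IoU 0.059
short_tray ('scene', 'top') [ 541.2 -201.2] 9.1 1-IoU 0.071
short_tray ('top',) [ 540.8 -201.8] 189.3 1-IoU 0.028
short_tray ('scene',) [ 544.9 -200. ] 11.4 1-IoU 0.1
long_carton ('scene', 'top') [647.1  17.6] 11.9 1-IoU 0.045
long_carton ('top',) [647.1  17.2] 12.2 1-IoU 0.045
long_carton ('scene',) [647.1  17.7] 11.8 1-IoU 0.044
window_box ('scene', 'top') [453.8 366.7] 151.4 1-IoU 0.062
window_box ('top',) [453.7 365.7] 152.8 1-IoU 0.076
window_box ('scene',) [454.1 366.9] -29.2 1-IoU 0.044
soap_box ('scene', 'top') [426.7   8.6] 12.0 1-IoU 0.058
soap_box ('top',) [427.1   7.7] 12.5 1-IoU 0.068
soap_box ('scene',) [426.   10.7] 12.7 1-IoU 0.032
tin_egg ('scene', 'top') [564.9 353.7] 170.9 1-IoU 0.262
tin_egg ('top',) [565.3 354.2] 129.9 1-IoU 0.202
tin_egg ('scene',) [565.4 348.9] 60.5 1-IoU 0.263
small_hare ('scene', 'top') [ 442.7 -345.3] 159.8 1-IoU 0.307
small_hare ('top',) [ 446.1 -344.3] 142.8 1-IoU 0.215
small_hare ('scene',) [ 440.4 -351.9] 190.2 1-IoU 0.248
big_hare ('scene', 'top') [ 567.2 -351.5] 49.2 1-IoU 0.218
big_hare ('top',) [ 568. -350.] 274.8 1-IoU 0.164
big_hare ('scene',) [ 562.8 -354.4] 202.4 1-IoU 0.206
```

View pics/hare.png

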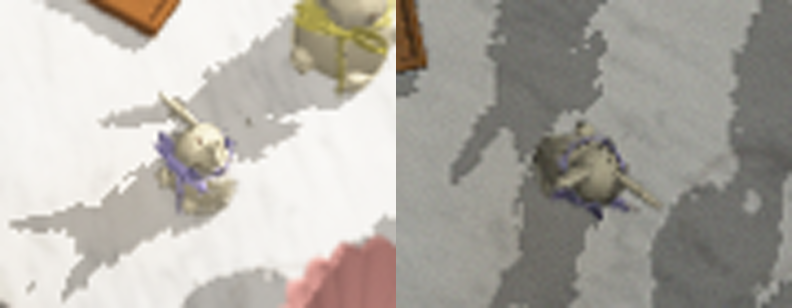

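The crop shows the small hare in both views. In the scene view its head is near (372,303) and one ear runs up-left to (363,292). In the top view the head is near (443,257) and one ear points right-down to (467,267). I'll triangulate details for the yaw.

```bash
python3 - <<'E'
import cv2,pickle
from h import *
P=pickle.load(open("s0.pkl","rb"))
def f(n,x,y,w=22,h=28):
    a=P[n]["frame"][y-h:y+h,x-w:x+w,::-1];return cv2.resize(a,(396,504),interpolation=cv2.INTER_LANCZOS4)
cv2.imwrite("pics/hare2.png",cv2.hconcat([f("scene",369,304),f("top",449,262)]))
for uv in((325+15/4.4,270+225/4.4),(325+75/4.4,270+290/4.4)): print(ray(P["scene"],uv,0))
for n in("small_hare","big_hare"):
  for c in("scene","top"):
    m=P[c][n][0]["pixels"];r,cc=np.where(m);print(n,c,cc.min(),cc.max(),r.min(),r.max())
E
```

```text
[ 0.35814302 -0.29403534  0.        ]
[ 0.35181873 -0.34245442  0.        ]
small_hare scene 361 378 293 318
small_hare top 439 466 248 267
big_hare scene 391 420 249 290
big_hare top 434 470 190 218
```

View pics/hare2.png

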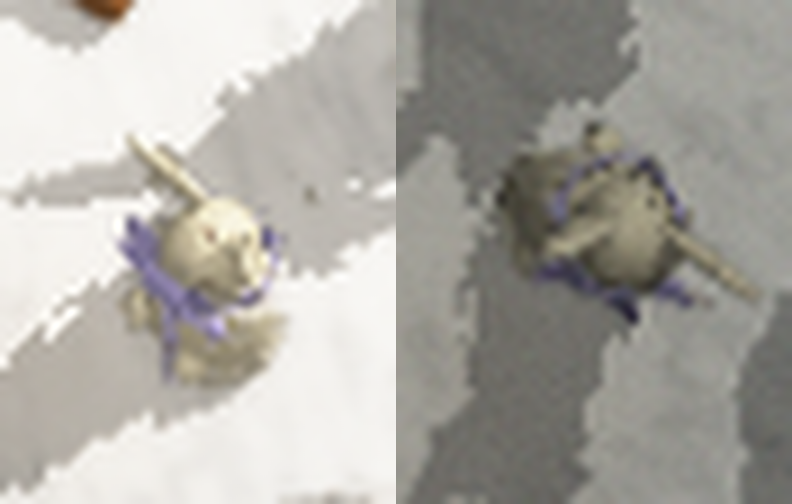

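```bash
cat > plan.py <<'E'
import sys,numpy as np
from workcell import ctrl
def go(x,y,z,yaw,mx=45,vert=False):
    s=ctrl.state();p=s["tool_pos"]*1000;w=s["tcp_rot"][2]
    th=-np.radians((yaw-w+180)%360-180);d=np.array([x,y,z])-p
    c,sn=np.cos(np.radians(yaw)),np.sin(np.radians(yaw))
    t=np.array([c*d[0]+sn*d[1],sn*d[0]-c*d[1],-d[2]])
    n=max(1,int(np.ceil(np.linalg.norm(t)/mx)));k=int(np.ceil(abs(th)/.15))
    print("at",p.round(1),"yaw",round(w,2),"rot",s["tcp_rot"].round(1)[:2],"t",round(s["clock"],2),"F",s["contact_force"].round(1),"grip",round(s["gripper_width"]*85.4,1),round(s["grip_force"],1))
    print("turn",round(th,4),f"= {k} x {th/max(k,1):.4f}; then tool shift",t.round(1),f"= {n} x",(t/n).round(2))
if __name__=="__main__": go(*map(float,sys.argv[1:]))
E
cat > f1.py <<'E'
import pickle;from h import *
from workcell import ctrl
print("tips",ctrl.tips_ahead)
P=pickle.load(open("s0.pkl","rb"))
for uv in((427+359/9,234+295/9),(427+159/9,234+245/9)): print("ear",ray(P["top"],uv,.08))
M["small_hare"]=[sph((1.5,-.5,21),(16.5,19.5,22)),sph((-2.5,0,44),(13.5,13,13))]+[np.vstack([sph((2,s*24,80),(3,3,2)),sph((0,s*6,54),(4,4,4))]) for s in(1,-1)]
for yaw in(-30,-14,0,150,166,180):
  for u in(("scene","top"),("top",),("scene",)):
    T=[(P[c],P[c]["small_hare"][0]["pixels"].astype(float)) for c in u]
    def cost(q):
        return sum(1-np.minimum(r:=rend(p,"small_hare",[*q,np.radians(yaw)],0),m).sum()/np.maximum(r,m).sum() for p,m in T)/len(T)
    r=minimize(cost,[.443,-.346],method="Nelder-Mead",options=dict(initial_simplex=np.array([[.443,-.346],[.453,-.346],[.443,-.336]])));print(yaw,u,r.x.round(4),round(r.fun,3))
E
python3 f1.py; python3 plan.py 647 17.5 250 102
```

```text
tips 0.025
ear [ 0.42625639 -0.3662119   0.08      ]
ear [ 0.43917007 -0.3197768   0.08      ]
-30 ('scene', 'top') [ 0.4422 -0.3446] 0.348
-30 ('top',) [ 0.4435 -0.3417] 0.287
-30 ('scene',) [ 0.4379 -0.3488] 0.361
-14 ('scene', 'top') [ 0.4408 -0.3436] 0.35
-14 ('top',) [ 0.443  -0.3429] 0.33
-14 ('scene',) [ 0.4366 -0.348 ] 0.331
0 ('scene', 'top') [ 0.4412 -0.345 ] 0.35
0 ('top',) [ 0.4435 -0.3432] 0.339
0 ('scene',) [ 0.4369 -0.3508] 0.311
150 ('scene', 'top') [ 0.4438 -0.3451] 0.316
150 ('top',) [ 0.4452 -0.3441] 0.217
150 ('scene',) [ 0.4397 -0.3514] 0.342
166 ('scene', 'top') [ 0.4421 -0.3456] 0.324
166 ('top',) [ 0.4448 -0.3441] 0.312
166 ('scene',) [ 0.4387 -0.3498] 0.291
180 ('scene', 'top') [ 0.4416 -0.3473] 0.332
180 ('top',) [ 0.4461 -0.344 ] 0.353
180 ('scene',) [ 0.4394 -0.3516] 0.251
at [228.8 581.6 256.3] yaw 158.53 rot [180.   0.] t 0.9 F [-0.5  0.3 -0.4] grip 85.1 0.0
turn 0.9866 = 7 x 0.1409; then tool shift [-638.7  291.8    6.3] = 16 x [-39.92  18.24   0.39]
```

Call:
arm_command([
  [0,0,0,0.141],
  [0,0,0,0.141],
  [0,0,0,0.141],
  [0,0,0,0.141],
  [0,0,0,0.141],
  [0,0,0,0.141],
  [0,0,0,0.141],
  [-30,14,0,0],
  [-50,23,0,0],
  [-55,25,0,0],
  [-55,25,0,0],
  [-55,25,0,0],
  [-55,25,0,0],
  [-55,25,0,0],
  [-55,25,0,0],
  [-55,25,0,0],
  [-55,25,0,0],
  [-55,25,0,0],
  [-45,20,3,0],
  [-19,10,3,0],
], grip=85)

```text
clock: 3.4
tool_pos: [0.648, 0.0149, 0.2498]
tcp_rot: [-180.0, -0.0, 101.8]
contact_force: [-0.5, 1.2, 0.2]
gripper_width: 0.995
grip_force: 0.0
```

```bash
python3 plan.py 647 17.5 70 102
```

```text
at [648.   14.9 249.8] yaw 101.85 rot [-180.   -0.] t 3.4 F [-0.5  1.2  0.2] grip 85.0 0.0
turn -0.0026 = 1 x -0.0026; then tool shift [  2.8  -0.5 179.8] = 4 x [ 0.7  -0.12 44.96]
```

Call:
arm_command([
  [3,0,30,0],
  [0,0,40,0],
  [0,0,40,0],
  [0,0,35,0],
  [0,0,20,0],
  [0,0,15,0],
  [0,0,0,0],
])

```text
clock: 4.28
tool_pos: [0.6463, 0.0203, 0.07]
tcp_rot: [-180.0, -0.0, 102.0]
contact_force: [0.3, -0.3, 0.1]
gripper_width: 0.997
grip_force: 0.0
```

Call:
arm_command([
  [0,0,0,0],
  [0,0,0,0],
  [0,0,0,0],
  [0,0,0,0],
  [0,0,0,0],
  [0,0,0,0],
], grip=45, force=60)

```text
clock: 5.03
tool_pos: [0.647, 0.02, 0.0716]
tcp_rot: [179.9, 0.0, 102.0]
contact_force: [0.6, 0.4, 5.6]
gripper_width: 0.622
grip_force: 62.8
```

Call:
arm_command([
  [0,0,-5,0],
  [0,0,-15,0],
  [0,0,-25,0],
  [0,0,-20,0],
  [0,0,-5,0],
  [0,0,0,0],
])

```text
clock: 5.78
tool_pos: [0.6462, 0.0201, 0.1404]
tcp_rot: [180.0, -0.0, 102.0]
contact_force: [-0.1, 0.1, -3.8]
gripper_width: 0.618
grip_force: 63.7
```

```bash
python3 plan.py 507.8 175.2 140 78.6
```

```text
at [646.2  20.1 140.4] yaw 101.97 rot [180.  -0.] t 5.78 F [-0.1  0.1 -3.8] grip 52.8 63.7
turn 0.408 = 3 x 0.1360; then tool shift [ 124.7 -166.4    0.4] = 5 x [ 24.94 -33.28   0.09]
```

Call:
arm_command([
  [0,0,0,0.08],
  [0,0,0,0.124],
  [0,0,0,0.124],
  [0,0,0,0.08],
  [10,-13.2,0,0],
  [22,-28,0,0],
  [26,-34,0,0],
  [26,-34,0,0],
  [22,-29,0,0],
  [14,-18,0,0],
  [7.6,-10,0,0],
  [0,0,0,0],
  [0,0,0,0],
])

```text
clock: 7.4
tool_pos: [0.5094, 0.1775, 0.1403]
tcp_rot: [180.0, -0.0, 78.6]
contact_force: [-0.5, 0.0, -4.9]
gripper_width: 0.619
grip_force: 64.0
```

```bash
cat > snap.py <<'E'
import sys,pickle,cv2;from h import *
from workcell import capture,finder
# snap.py tag save name:z ...
tag=sys.argv[1];o={}
names=[a.split(":")[0] for a in sys.argv[2:]]
for n in("scene","top"):
    p=capture(n);cv2.imwrite(f"pics/{n}_{tag}.png",cv2.resize(p["frame"][:,:,::-1],None,fx=1.42,fy=1.42));o[n]=p
    for t in names: p[t]=finder.outline_of(t,p)
for a in sys.argv[2:]:
    n,z=a.split(":")
    for u in(("scene","top"),("top",),("scene",)):
        if not any(o[c][n] for c in u): print(n,u,"not seen"); continue
        q,f=fit(o,n,float(z)/1000,u);print(n,u,(q[:2]*1000).round(1),round(np.degrees(q[2]),1),round(f,3),[round(o[c][n][0]["conf"],2) for c in u if o[c][n]])
E
python3 plan.py 508.5 178 80 78.6;python3 snap.py a long_carton:70
```

```text
at [509.4 177.5 140.3] yaw 78.58 rot [180.  -0.] t 7.4 F [-0.5  0.  -4.9] grip 52.9 64.0
turn -0.0004 = 1 x -0.0004; then tool shift [ 0.3 -0.9 60.3] = 2 x [ 0.16 -0.47 30.14]
long_carton ('scene', 'top') [506.8 172.7] -12.0 0.492 [0.91, 0.56]
long_carton ('top',) [491.4  92. ] -13.0 0.684 [0.56]
long_carton ('scene',) [506.3 172.1] 167.5 0.288 [0.91]
```

Call:
arm_command([
  [0,0,10,0],
  [0,0,18,0],
  [0,0,16,0],
  [0,0,9,0],
  [0,0,4,0],
  [0,0,3,0],
  [0,0,1,0],
  [0,0,0,0],
])

```text
clock: 8.6
tool_pos: [0.5088, 0.178, 0.0796]
tcp_rot: [180.0, -0.0, 78.6]
contact_force: [0.0, -0.1, -2.4]
gripper_width: 0.622
grip_force: 63.9
```

Call:
arm_command([
  [0,0,0,0],
  [0,0,0,0],
  [0,0,0,0],
  [0,0,0,0],
  [0,0,-10,0],
  [0,0,-25,0],
  [0,0,-45,0],
  [0,0,-50,0],
  [0,0,-40,0],
  [0,0,-10,0],
  [0,0,0,0],
], grip=85)

```text
clock: 9.98
tool_pos: [0.5085, 0.178, 0.2597]
tcp_rot: [180.0, -0.0, 78.6]
contact_force: [-0.2, -0.2, -1.1]
gripper_width: 0.994
grip_force: 0.0
```

```bash
python3 plan.py 430 8.5 245 102
```

```text
at [508.5 178.  259.7] yaw 78.6 rot [180.  -0.] t 9.97 F [-0.2 -0.2 -1.1] grip 84.9 0.0
turn -0.4084 = 3 x -0.1361; then tool shift [-149.5 -112.1   14.7] = 5 x [-29.89 -22.41   2.94]
```

Call:
arm_command([
  [0,0,0,-0.08],
  [0,0,0,-0.124],
  [0,0,0,-0.124],
  [0,0,0,-0.08],
  [-15,-11,0,0],
  [-30,-23,3,0],
  [-40,-30,4,0],
  [-35,-26,4,0],
  [-20,-15,4,0],
  [-9.5,-7,0,0],
  [0,0,0,0],
])

```text
clock: 11.35
tool_pos: [0.4299, 0.0081, 0.2442]
tcp_rot: [-180.0, -0.0, 101.9]
contact_force: [-0.7, -0.2, -1.0]
gripper_width: 0.993
grip_force: 0.0
```

```bash
python3 plan.py 428 8.5 66 102.2; python3 snap.py b long_carton:8
```

```text
at [429.9   8.1 244.2] yaw 101.86 rot [-180.   -0.] t 11.35 F [-0.7 -0.2 -1. ] grip 84.8 0.0
turn -0.006 = 1 x -0.0060; then tool shift [  0.8  -1.8 178.2] = 4 x [ 0.21 -0.44 44.55]
long_carton ('scene', 'top') [507.6 176.1] 168.3 0.242 [0.7, 0.9]
long_carton ('top',) [506.9 174.7] -10.5 0.173 [0.9]
long_carton ('scene',) [507.8 175.9] -12.1 0.307 [0.7]
```

Carton is centred in its tray (within ~1 mm). Now the soap box.

Call:
arm_command([
  [1,-1.8,25,0],
  [0,0,40,0],
  [0,0,40,0],
  [0,0,35,0],
  [0,0,22,0],
  [0,0,12,0],
  [0,0,4,0],
  [0,0,0,0],
])

```text
clock: 12.55
tool_pos: [0.4284, 0.0092, 0.0666]
tcp_rot: [180.0, 0.0, 102.0]
contact_force: [-0.4, 0.0, 0.0]
gripper_width: 0.996
grip_force: 0.0
```

Call:
arm_command([
  [0,0,0,0],
  [0,0,0,0],
  [0,0,0,0],
  [0,0,0,0],
  [0,0,0,0],
], grip=52, force=40)

```text
clock: 13.18
tool_pos: [0.4284, 0.0091, 0.067]
tcp_rot: [179.9, 0.0, 102.0]
contact_force: [-0.6, 1.0, 5.8]
gripper_width: 0.717
grip_force: 42.8
```

Call:
arm_command([
  [0,0,-5,0],
  [0,0,-15,0],
  [0,0,-30,0],
  [0,0,-30,0],
  [0,0,-15,0],
  [0,0,-5,0],
  [0,0,0,0],
])

```text
clock: 14.05
tool_pos: [0.4281, 0.0091, 0.1663]
tcp_rot: [180.0, 0.0, 102.0]
contact_force: [0.1, 0.2, -1.6]
gripper_width: 0.717
grip_force: 44.2
```

```bash
python3 plan.py 541.2 -201.5 166 99.2
```

```text
at [428.1   9.1 166.3] yaw 101.97 rot [180.   0.] t 14.05 F [ 0.1  0.2 -1.6] grip 61.2 44.2
turn 0.0484 = 1 x 0.0484; then tool shift [-226.    78.     0.3] = 6 x [-37.67  13.     0.05]
```

Call:
arm_command([
  [0,0,0,0.048],
  [-13,4.5,0,0],
  [-30,10.4,0,0],
  [-42,14.5,0,0],
  [-42,14.5,0,0],
  [-42,14.5,0,0],
  [-32,11,0,0],
  [-17,6,0,0],
  [-8,2.6,0,0],
  [0,0,10,0],
  [0,0,25,0],
  [0,0,25,0],
  [0,0,15,0],
  [0,0,5,0],
  [0,0,0,0],
  [0,0,0,0],
])

```text
clock: 16.05
tool_pos: [0.5417, -0.2015, 0.087]
tcp_rot: [179.9, 0.0, 99.2]
contact_force: [0.2, 0.2, -3.1]
gripper_width: 0.716
grip_force: 44.2
```

```bash
python3 plan.py 541.2 -201.5 75 99.2; python3 snap.py c soap_box:19
```

```text
at [ 541.7 -201.5   87. ] yaw 99.23 rot [179.9   0. ] t 16.05 F [ 0.2  0.2 -3.1] grip 61.2 44.2
turn 0.0005 = 1 x 0.0005; then tool shift [ 0.1 -0.5 12. ] = 1 x [ 0.09 -0.49 12.01]
soap_box ('scene', 'top') [ 540.5 -201.1] 12.9 0.672 [0.86, 0.6]
soap_box ('top',) [ 534.3 -122. ] 36.2 0.963 [0.6]
soap_box ('scene',) [ 540.9 -200.9] 191.7 0.378 [0.86]
```

Call:
arm_command([
  [0,0,5,0],
  [0,0,4,0],
  [0,0,2.5,0],
  [0,0,0,0],
])

```text
clock: 16.75
tool_pos: [0.5412, -0.2013, 0.075]
tcp_rot: [-180.0, -0.0, 99.2]
contact_force: [-2.3, 1.5, 5.0]
gripper_width: 0.718
grip_force: 44.9
```

Call:
arm_command([
  [0,0,0,0],
  [0,0,0,0],
  [0,0,0,0],
  [0,0,0,0],
  [0,0,-10,0],
  [0,0,-25,0],
  [0,0,-45,0],
  [0,0,-50,0],
  [0,0,-40,0],
  [0,0,-10,0],
  [0,0,0,0],
], grip=85)

```text
clock: 18.12
tool_pos: [0.5413, -0.2014, 0.2552]
tcp_rot: [180.0, 0.0, 99.2]
contact_force: [0.0, 0.7, -1.2]
gripper_width: 0.998
grip_force: 0.0
```

```bash
python3 plan.py 565 353 250 120;  python3 - <<'E'
import pickle
from h import *
P=pickle.load(open("s0.pkl","rb"))
# egg: ray triangulation of body centre from the mask's lower part; fit egg alone w/o bow
for mods in ([M["tin_egg"][0]],M["tin_egg"]):
    M["tin_egg"]=mods
    for u in(("scene","top"),("top",),("scene",)): print(fit(P,"tin_egg",use=u,yaws=[0]))
for c,x,y in(("scene",219,142),("top",139,213)): cv2.imwrite(f"pics/e_{c}.png",cv2.resize(P[c]["frame"][y-20:y+20,x-20:x+20,::-1],(400,400),interpolation=cv2.INTER_CUBIC))
cv2.imwrite("pics/egg.png",cv2.hconcat([cv2.imread("pics/e_scene.png"),cv2.imread("pics/e_top.png")]))
E
```

```text
at [ 541.3 -201.4  255.2] yaw 99.23 rot [180.   0.] t 18.12 F [ 0.   0.7 -1.2] grip 85.2 0.0
turn -0.3626 = 3 x -0.1209; then tool shift [468.3 297.7   5.2] = 13 x [36.02 22.9   0.4 ]
(array([0.56637318, 0.3544844 , 0.13796388]), np.float64(0.3292462198440455))
(array([0.56649135, 0.35349991, 0.05447794]), np.float64(0.26248316120341275))
(array([ 0.56681496,  0.35158006, -0.00179701]), np.float64(0.3956586289868428))
(array([0.56466376, 0.35091712, 0.20514236]), np.float64(0.2568210192530002))
(array([0.5657881 , 0.35159517, 0.16792753]), np.float64(0.21589515863760045))
(array([0.56401574, 0.3477852 , 0.2395385 ]), np.float64(0.2868998697003107))
```

View pics/egg.png

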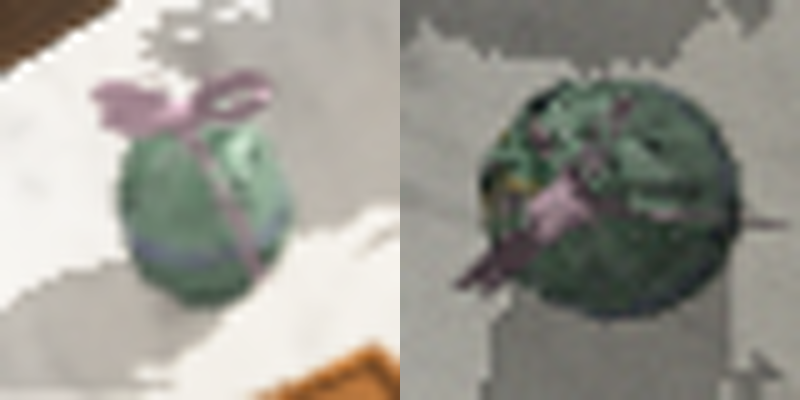

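```bash
python3 - <<'E'
import pickle
from h import *
P=pickle.load(open("s0.pkl","rb"))
print(ray(P["top"],(140.2,212.2),.034),ray(P["scene"],(219,143),.034))
E
```

```text
[0.56681637 0.35434516 0.034     ] [0.56444606 0.35159282 0.034     ]
```

Call:
arm_command([
  [0,0,-5,-0.09],
  [0,0,0,-0.136],
  [0,0,0,-0.136],
  [20,12.7,0,0],
  [40,25.4,0,0],
  [50,31.8,0,0],
  [50,31.8,0,0],
  [50,31.8,0,0],
  [50,31.8,0,0],
  [50,31.8,0,0],
  [50,31.8,0,0],
  [45,28.6,0,0],
  [35,22,0,0],
  [20,13,0,0],
  [8,5,0,0],
  [0,0,0,0],
])

```text
clock: 20.12
tool_pos: [0.5654, 0.352, 0.2593]
tcp_rot: [-180.0, 0.0, 120.0]
contact_force: [0.4, -0.9, 0.5]
gripper_width: 0.994
grip_force: 0.0
```

Call:
arm_command([
  [0.7,0.7,25,0],
  [0,0,40,0],
  [0,0,45,0],
  [0,0,40,0],
  [0,0,30,0],
  [0,0,20,0],
  [0,0,10,0],
  [0,0,4,0],
  [0,0,0,0],
])

```text
clock: 21.25
tool_pos: [0.5659, 0.3536, 0.0465]
tcp_rot: [179.9, 0.0, 120.0]
contact_force: [-0.5, 0.5, -0.1]
gripper_width: 0.996
grip_force: 0.0
```

Call:
arm_command([
  [0,0,0,0],
  [0,0,0,0],
  [0,0,0,0],
  [0,0,0,0],
  [0,0,0,0],
  [0,0,0,0],
  [0,0,0,0],
], grip=40, force=25)

```text
clock: 22.12
tool_pos: [0.5659, 0.3537, 0.0464]
tcp_rot: [179.9, -0.0, 120.0]
contact_force: [-0.8, 0.1, 6.4]
gripper_width: 0.536
grip_force: 27.3
```

Call:
arm_command([
  [0,0,-5,0],
  [0,0,-15,0],
  [0,0,-30,0],
  [0,0,-40,0],
  [0,0,-45,0],
  [0,0,-35,0],
  [0,0,-15,0],
  [0,0,0,0],
])

```text
clock: 23.12
tool_pos: [0.5656, 0.3535, 0.2314]
tcp_rot: [179.9, -0.0, 120.0]
contact_force: [-0.3, 0.6, -0.2]
gripper_width: 0.53
grip_force: 26.7
```

```bash
python3 plan.py 541.2 -201.3 230 99.2; python3 snap.py d soap_box:8 tin_egg:185
```

```text
at [565.6 353.5 231.4] yaw 119.96 rot [179.9  -0. ] t 23.12 F [-0.3  0.6 -0.2] grip 45.2 26.7
turn 0.3624 = 3 x 0.1208; then tool shift [-543.8 -112.8    1.4] = 13 x [-41.83  -8.68   0.11]
soap_box ('scene', 'top') [ 539.2 -201.4] 10.6 0.08 [0.89, 0.76]
soap_box ('top',) [ 539. -201.] 190.6 0.093 [0.76]
soap_box ('scene',) [ 540.8 -200.8] 12.2 0.062 [0.89]
tin_egg ('scene', 'top') [567.3 341.3] 131.6 0.534 [0.55, 0.85]
tin_egg ('top',) [573.6 332.5] 64.5 0.514 [0.85]
tin_egg ('scene',) [562.9 336.7] 154.3 0.518 [0.55]
```

Call:
arm_command([
  [0,0,0,0.08],
  [0,0,0,0.1],
  [0,0,0,0.1],
  [0,0,0,0.082],
  [-12,-2.5,0,0],
  [-28,-6,0,0],
  [-42,-8.8,0,0],
  [-50,-10.5,0,0],
  [-50,-10.5,0,0],
  [-50,-10.5,0,0],
  [-50,-10.5,0,0],
  [-50,-10.5,0,0],
  [-50,-10.5,0,0],
  [-50,-10.5,0,0],
  [-46,-9.7,0,0],
  [-34,-7.1,0,0],
  [-21,-4.5,0,0],
  [-10,-2,0,0],
  [0,0,0,0],
  [0,0,0,0],
])

```text
clock: 25.92
tool_pos: [0.5401, -0.1998, 0.2308]
tcp_rot: [-180.0, -0.0, 99.3]
contact_force: [-0.9, -0.3, -1.8]
gripper_width: 0.528
grip_force: 26.7
```

```bash
python3 plan.py 540 -201.3 140 99.2; python3 - <<'E'
from workcell import capture
import cv2
p=capture("scene");cv2.imwrite("pics/egg2.png",cv2.resize(p["frame"][140:300,260:440,::-1],(675,600),interpolation=cv2.INTER_CUBIC))
E
```

```text
at [ 540.1 -199.8  230.8] yaw 99.29 rot [-180.   -0.] t 25.93 F [-0.9 -0.3 -1.8] grip 45.1 26.7
turn 0.0016 = 1 x 0.0016; then tool shift [-1.5 -0.4 90.8] = 3 x [-0.49 -0.12 30.26]
```

View pics/egg2.png

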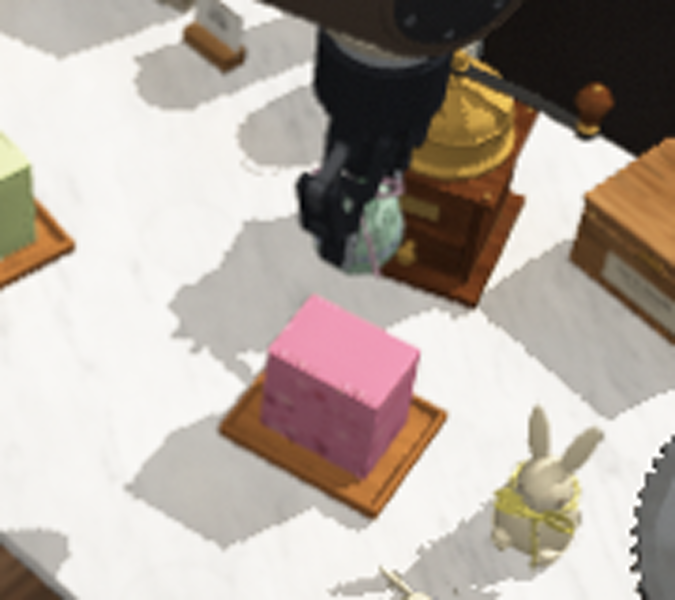

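The egg is held upright above the pink box (crop (375,230) above (345,345)). I'll lower it gently.

Call:
arm_command([
  [-1.5,-0.4,10,0],
  [0,0,20,0],
  [0,0,25,0],
  [0,0,18,0],
  [0,0,9,0],
  [0,0,4,0],
  [0,0,2,0],
  [0,0,1,0],
  [0,0,0,0],
])

```text
clock: 27.1
tool_pos: [0.54, -0.2023, 0.1421]
tcp_rot: [180.0, 0.0, 99.2]
contact_force: [0.5, 0.5, -1.0]
gripper_width: 0.527
grip_force: 26.7
```

Call:
arm_command([
  [0,0,1,0],
  [0,0,0.7,0],
  [0,0,0,0],
])

```text
clock: 27.48
tool_pos: [0.5399, -0.2023, 0.14]
tcp_rot: [-180.0, -0.0, 99.2]
contact_force: [-0.5, -0.0, -0.2]
gripper_width: 0.527
grip_force: 26.7
```

Call:
arm_command([
  [0,0,0.7,0],
  [0,0,0,0],
  [0,0,0,0],
])

```text
clock: 27.85
tool_pos: [0.54, -0.2023, 0.1395]
tcp_rot: [180.0, 0.0, 99.2]
contact_force: [0.1, 0.8, 2.0]
gripper_width: 0.528
grip_force: 26.9
```

Call:
arm_command([
  [0,0,0,0],
  [0,0,0,0],
  [0,0,0,0],
], grip=52)

```text
clock: 28.22
tool_pos: [0.5399, -0.2023, 0.1393]
tcp_rot: [180.0, -0.0, 99.2]
contact_force: [-0.1, -0.0, 0.3]
gripper_width: 0.61
grip_force: 0.1
```

Call:
arm_command([
  [0,0,0,0],
  [0,0,0,0],
  [0,0,0,0],
  [0,0,0,0],
  [0,0,-8,0],
  [0,0,-20,0],
  [0,0,-40,0],
  [0,0,-50,0],
  [0,0,-40,0],
  [0,0,-10,0],
  [0,0,0,0],
], grip=85)

```text
clock: 29.6
tool_pos: [0.5397, -0.2022, 0.3076]
tcp_rot: [180.0, 0.0, 99.2]
contact_force: [0.1, -0.1, -1.0]
gripper_width: 0.998
grip_force: 0.0
```

```bash
python3 plan.py 454 366.7 250 61; python3 snap.py e
```

```text
at [ 539.7 -202.2  307.6] yaw 99.22 rot [180.   0.] t 29.6 F [ 0.1 -0.1 -1. ] grip 85.2 0.0
turn 0.6671 = 5 x 0.1334; then tool shift [ 456.  -350.8   57.6] = 13 x [ 35.08 -26.98   4.43]
```

View pics/scene_e.png

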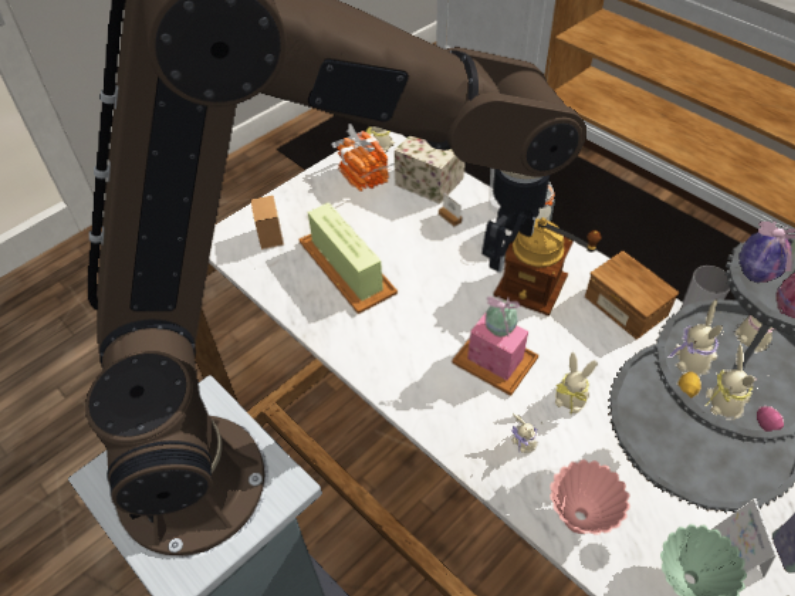

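The egg stands upright on the pink box (500,318) and the carton lies in the long tray (345,250). Next is the window box.

Call:
arm_command([
  [0,0,0,0.11],
  [0,0,0,0.15],
  [0,0,0,0.15],
  [0,0,0,0.15],
  [0,0,0,0.107],
  [15,-11.5,0,0],
  [30,-23,3,0],
  [43,-33,6,0],
  [45,-34.5,6,0],
  [45,-34.5,6,0],
  [45,-34.5,6,0],
  [45,-34.5,6,0],
  [45,-34.5,6,0],
  [45,-34.5,6,0],
  [40,-30.8,6,0],
  [30,-23,4,0],
  [19,-15,3,0],
  [9,-7,0,0],
  [0,0,0,0],
])

```text
clock: 32.08
tool_pos: [0.4539, 0.3666, 0.2491]
tcp_rot: [-180.0, 0.0, 61.1]
contact_force: [0.3, -0.6, -0.0]
gripper_width: 0.998
grip_force: 0.0
```

```bash
python3 plan.py 454 366.7 66 61.2; python3 snap.py f soap_box:8 tin_egg:93 long_carton:8
```

```text
at [453.9 366.6 249.1] yaw 61.12 rot [-180.    0.] t 32.08 F [ 0.3 -0.6 -0. ] grip 85.2 0.0
turn -0.0014 = 1 x -0.0014; then tool shift [1.000e-01 0.000e+00 1.831e+02] = 5 x [2.000e-02 0.000e+00 3.662e+01]
soap_box ('scene', 'top') [ 540.5 -200.4] 190.6 0.173 [0.84, 0.69]
soap_box ('top',) [ 539.9 -199.8] 11.6 0.273 [0.69]
soap_box ('scene',) [ 542.8 -199.3] 189.5 0.061 [0.84]
tin_egg ('scene', 'top') [ 538.3 -199.2] 165.7 0.255 [0.57, 0.66]
tin_egg ('top',) [ 541.2 -198.6] 137.3 0.214 [0.66]
tin_egg ('scene',) [ 533.8 -208.9] 35.2 0.205 [0.57]
long_carton ('scene', 'top') [507.7 175. ] 168.4 0.04 [0.7, 0.68]
long_carton ('top',) [507.9 175.2] 168.3 0.042 [0.68]
long_carton ('scene',) [507.1 174.7] 168.3 0.036 [0.7]
```

Call:
arm_command([
  [0,0,25,0],
  [0,0,40,0],
  [0,0,40,0],
  [0,0,40,0],
  [0,0,22,0],
  [0,0,12,0],
  [0,0,4,0],
  [0,0,0,0],
])

```text
clock: 33.48
tool_pos: [0.4548, 0.3665, 0.067]
tcp_rot: [180.0, -0.0, 61.0]
contact_force: [0.8, -0.3, 0.6]
gripper_width: 0.999
grip_force: 0.0
```

Call:
arm_command([
  [0,0,0,0],
  [0,0,0,0],
  [0,0,0,0],
  [0,0,0,0],
  [0,0,0,0],
  [0,0,0,0],
], grip=42, force=35)

```text
clock: 34.22
tool_pos: [0.4547, 0.3665, 0.0672]
tcp_rot: [180.0, -0.1, 61.0]
contact_force: [-1.6, -0.1, 5.5]
gripper_width: 0.592
grip_force: 36.2
```

Call:
arm_command([
  [0,0,-5,0],
  [0,0,-15,0],
  [0,0,-35,0],
  [0,0,-45,0],
  [0,0,-45,0],
  [0,0,-25,0],
  [0,0,-5,0],
  [0,0,0,0],
])

```text
clock: 35.22
tool_pos: [0.4542, 0.3662, 0.2412]
tcp_rot: [-180.0, 0.0, 61.0]
contact_force: [-0.4, 0.5, -1.3]
gripper_width: 0.588
grip_force: 36.7
```

```bash
python3 plan.py 507.7 175.1 240 78.3
```

```text
at [454.2 366.2 241.2] yaw 61.01 rot [-180.    0.] t 35.23 F [-0.4  0.5 -1.3] grip 50.2 36.7
turn -0.3018 = 3 x -0.1006; then tool shift [-176.3   91.1    1.2] = 5 x [-35.26  18.22   0.23]
```

Call:
arm_command([
  [0,0,0,-0.08],
  [0,0,0,-0.12],
  [0,0,0,-0.102],
  [-12,6.2,0,0],
  [-28,14.5,0,0],
  [-38,19.7,0,0],
  [-38,19.6,0,0],
  [-32,16.5,0,0],
  [-19,10,0,0],
  [-9.3,4.6,0,0],
  [0,0,12,0],
  [0,0,22,0],
  [0,0,18,0],
  [0,0,10,0],
  [0,0,4,0],
  [0,0,0,0],
  [0,0,0,0],
])

```text
clock: 37.35
tool_pos: [0.5082, 0.1754, 0.1759]
tcp_rot: [180.0, -0.0, 78.3]
contact_force: [-0.9, -0.3, -0.5]
gripper_width: 0.592
grip_force: 36.7
```

```bash
python3 plan.py 507.7 175.1 163 78.3; python3 snap.py g window_box:107
```

```text
at [508.2 175.4 175.9] yaw 78.32 rot [180.  -0.] t 37.35 F [-0.9 -0.3 -0.5] grip 50.6 36.7
turn 0.0003 = 1 x 0.0003; then tool shift [-0.4 -0.4 12.9] = 1 x [-0.4  -0.43 12.89]
window_box ('scene', 'top') [513.2 167. ] -39.3 0.577 [0.64, 0.52]
window_box ('top',) [516.2  99.9] -11.9 0.956 [0.52]
window_box ('scene',) [512.8 166.9] -40.6 0.192 [0.64]
```

Call:
arm_command([
  [0,0,6,0],
  [0,0,4,0],
  [0,0,2,0],
  [0,0,0.7,0],
  [0,0,0,0],
])

```text
clock: 38.17
tool_pos: [0.508, 0.1751, 0.1632]
tcp_rot: [180.0, -0.0, 78.3]
contact_force: [-3.6, -2.8, 5.7]
gripper_width: 0.59
grip_force: 37.4
```

Call:
arm_command([
  [0,0,0,0],
  [0,0,0,0],
  [0,0,0,0],
], grip=60)

```text
clock: 38.55
tool_pos: [0.508, 0.1753, 0.1626]
tcp_rot: [-180.0, -0.0, 78.3]
contact_force: [-0.2, 0.0, 0.5]
gripper_width: 0.705
grip_force: 0.0
```

Call:
arm_command([
  [0,0,0,0],
  [0,0,0,0],
  [0,0,0,0],
  [0,0,-8,0],
  [0,0,-20,0],
  [0,0,-40,0],
  [0,0,-50,0],
  [0,0,-50,0],
  [0,0,-15,0],
  [0,0,0,0],
], grip=85)

```text
clock: 39.8
tool_pos: [0.5079, 0.1752, 0.3463]
tcp_rot: [179.9, -0.0, 78.3]
contact_force: [-0.6, -0.6, -0.4]
gripper_width: 0.997
grip_force: 0.0
```

```bash
python3 plan.py 442 -345 345 76
```

```text
at [507.9 175.2 346.3] yaw 78.31 rot [179.9  -0. ] t 39.8 F [-0.6 -0.6 -0.4] grip 85.1 0.0
turn 0.0403 = 1 x 0.0403; then tool shift [-520.7   61.9    1.3] = 12 x [-43.39   5.16   0.11]
```

Call:
arm_command([
  [0,0,0,0.04],
  [-20,2.4,0,0],
  [-40,4.8,0,0],
  [-50,5.9,0,0],
  [-50,5.9,0,0],
  [-50,5.9,0,0],
  [-50,5.9,0,0],
  [-50,5.9,0,0],
  [-50,5.9,0,0],
  [-50,5.9,0,0],
  [-45,5.4,0,0],
  [-35,4.2,0,0],
  [-20,2.6,0,0],
  [-10,1.2,0,0],
  [0,0,0,0],
])

```text
clock: 41.68
tool_pos: [0.4423, -0.3441, 0.3454]
tcp_rot: [-180.0, -0.0, 76.0]
contact_force: [-0.2, -0.1, 0.1]
gripper_width: 0.997
grip_force: 0.0
```

```bash
python3 plan.py 442 -345 150 76; python3 snap.py h window_box:96 long_carton:8
```

```text
at [ 442.3 -344.1  345.4] yaw 76.02 rot [-180.   -0.] t 41.67 F [-0.2 -0.1  0.1] grip 85.1 0.0
turn 0.0004 = 1 x 0.0004; then tool shift [-9.000e-01 -1.000e-01  1.954e+02] = 5 x [-1.900e-01 -2.000e-02  3.907e+01]
window_box ('scene', 'top') [506.4 174.3] 166.0 0.045 [0.57, 0.85]
window_box ('top',) [506.2 174. ] 168.2 0.039 [0.85]
window_box ('scene',) [504.7 172.9] -17.5 0.029 [0.57]
long_carton ('scene', 'top') [507.7 175.6] 168.1 0.057 [0.78, 0.75]
long_carton ('top',) [507.7 175.8] -11.3 0.065 [0.75]
long_carton ('scene',) [507.  174.3] -12.6 0.037 [0.78]
```

View pics/top_h.png

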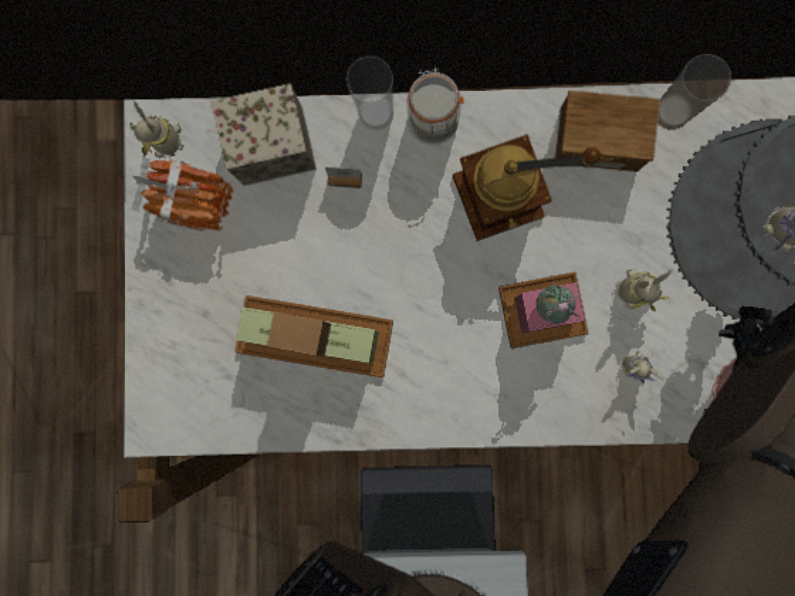

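The window box sits in the middle of the carton (296,333), and the egg on the soap box (557,303). The hares are unmoved, with the small one at (638,367). I'm descending onto the small hare.

Call:
arm_command([
  [-0.9,0,25,0],
  [0,0,45,0],
  [0,0,50,0],
  [0,0,50,0],
  [0,0,45,0],
  [0,0,35,0],
  [0,0,25,0],
  [0,0,18,0],
  [0,0,10,0],
  [0,0,4,0],
  [0,0,0,0],
])

```text
clock: 43.35
tool_pos: [0.4424, -0.3453, 0.039]
tcp_rot: [180.0, 0.0, 76.0]
contact_force: [0.3, 0.2, 0.8]
gripper_width: 0.997
grip_force: 0.0
```

Call:
arm_command([
  [0,0,0,0],
  [0,0,0,0],
  [0,0,0,0],
  [0,0,0,0],
  [0,0,0,0],
  [0,0,0,0],
  [0,0,0,0],
  [0,0,0,0],
], grip=22, force=25)

```text
clock: 44.35
tool_pos: [0.4424, -0.3454, 0.0391]
tcp_rot: [180.0, 0.0, 76.0]
contact_force: [-0.8, -0.5, 5.9]
gripper_width: 0.347
grip_force: 26.3
```

Call:
arm_command([
  [0,0,-3,0],
  [0,0,-10,0],
  [0,0,-20,0],
  [0,0,-20,0],
  [0,0,-7,0],
  [0,0,0,0],
])

```text
clock: 45.1
tool_pos: [0.4423, -0.3452, 0.099]
tcp_rot: [180.0, 0.0, 76.0]
contact_force: [0.7, 0.3, -1.3]
gripper_width: 0.35
grip_force: 26.3
```

```bash
python3 plan.py 507 175 345 78; python3 - <<'E'
from workcell import capture
import cv2
a=[cv2.resize(capture(n)["frame"][y-45:y+45,x-45:x+45,::-1],(400,400),interpolation=cv2.INTER_CUBIC) for n,x,y in(("scene",370,285),("top",455,258))]
cv2.imwrite("pics/hare3.png",cv2.hconcat(a))
E
```

```text
at [ 442.3 -345.2   99. ] yaw 76.02 rot [180.   0.] t 45.1 F [ 0.7  0.3 -1.3] grip 29.9 26.3
turn -0.0346 = 1 x -0.0346; then tool shift [ 522.3  -44.8 -246. ] = 13 x [ 40.17  -3.45 -18.93]
```

View pics/hare3.png

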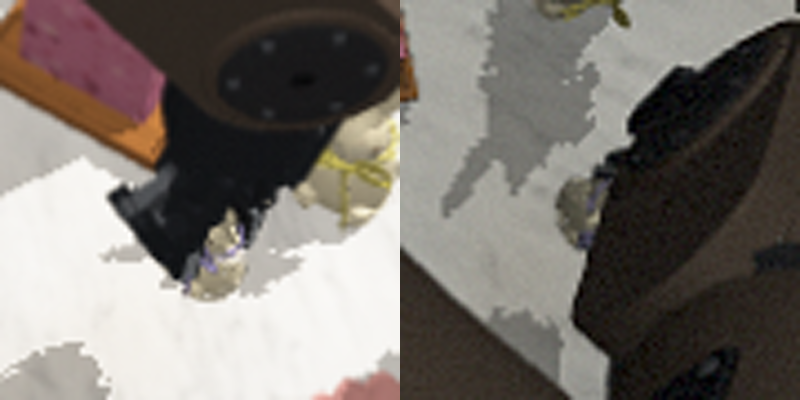

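Call:
arm_command([
  [0,0,-15,-0.035],
  [0,0,-35,0],
  [0,0,-50,0],
  [0,0,-50,0],
  [0,0,-50,0],
  [0,0,-33,0],
  [0,0,-13,0],
  [0,0,0,0],
])

```text
clock: 46.2
tool_pos: [0.4421, -0.3451, 0.3447]
tcp_rot: [180.0, 0.0, 78.1]
contact_force: [-0.0, -0.5, -1.3]
gripper_width: 0.347
grip_force: 26.4
```

Call:
arm_command([
  [12,-1,0,0],
  [28,-2.4,0,0],
  [40,-3.4,0,0],
  [45,-3.9,0,0],
  [45,-3.9,0,0],
  [45,-3.9,0,0],
  [45,-3.9,0,0],
  [45,-3.9,0,0],
  [45,-3.9,0,0],
  [45,-3.9,0,0],
  [45,-3.9,0,0],
  [36,-3,0,0],
  [25,-2.1,0,0],
  [14,-1.2,0,0],
  [6.8,-0.4,0,0],
  [0,0,0,0],
  [0,0,0,0],
])

```text
clock: 48.32
tool_pos: [0.5067, 0.1739, 0.3447]
tcp_rot: [-180.0, 0.0, 78.0]
contact_force: [0.1, -0.3, -0.6]
gripper_width: 0.348
grip_force: 26.4
```

```bash
python3 plan.py 507 174.5 220 78; python3 - <<'E'
from workcell import capture
from h import *
S=capture("scene");T=capture("top")
a=[]
for p in(S,T):
    x,y=proj(p,np.array([[.507,.1745,.23]]))[0].astype(int)
    print(x,y);f=p["frame"]
    a.append(cv2.resize(f[y-35:y+35,x-35:x+35,::-1],(400,400),interpolation=cv2.INTER_CUBIC))
cv2.imwrite("pics/hare4.png",cv2.hconcat(a))
E
```

```text
at [506.7 173.9 344.7] yaw 77.98 rot [-180.    0.] t 48.33 F [ 0.1 -0.3 -0.6] grip 29.7 26.4
turn -0.0003 = 1 x -0.0003; then tool shift [6.000e-01 1.000e-01 1.247e+02] = 3 x [ 0.21  0.05 41.56]
236 128
202 233
```

View pics/hare4.png

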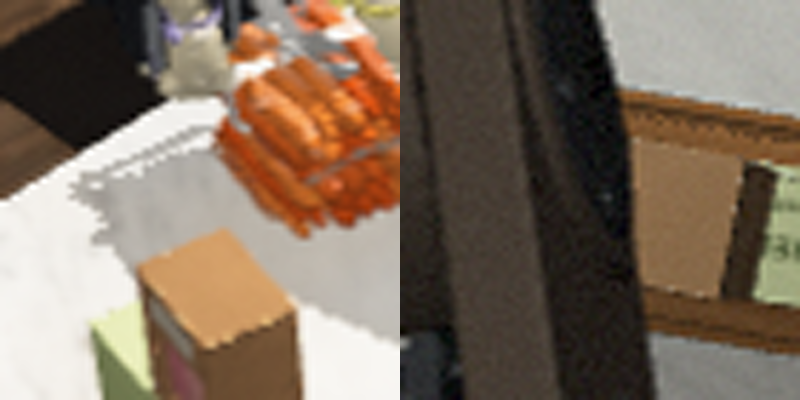

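The hare hangs upright above the window box, its foot at crop (200,93) and the box top centred at (220,287). I'll lower to just above and check.

Call:
arm_command([
  [0.6,0,15,0],
  [0,0,30,0],
  [0,0,35,0],
  [0,0,22,0],
  [0,0,10,0],
  [0,0,5,0],
  [0,0,0,0],
  [0,0,0,0],
])

```text
clock: 49.42
tool_pos: [0.5071, 0.1752, 0.2283]
tcp_rot: [179.9, -0.0, 78.0]
contact_force: [-0.5, 0.1, -1.0]
gripper_width: 0.344
grip_force: 26.4
```

```bash
python3 plan.py 507 174.5 220.5 78; python3 - <<'E'
from workcell import capture
from h import *
p=capture("scene")
x,y=236,128
d=proj(p,np.array([[.507,.1745,.181],[.507,.1745,.189]]));print(d,(d-[x-35,y-35])*600/70)
cv2.imwrite("pics/hare5.png",cv2.resize(p["frame"][y-35:y+35,x-35:x+35,::-1],(600,600),interpolation=cv2.INTER_CUBIC))
E
```

```text
at [507.1 175.2 228.3] yaw 78.02 rot [179.9  -0. ] t 49.42 F [-0.5  0.1 -1. ] grip 29.4 26.4
turn 0.0004 = 1 x 0.0004; then tool shift [-0.7  0.   7.8] = 1 x [-0.71  0.03  7.83]
[[238.31578329 142.82735819]
 [238.05327097 140.5914644 ]] [[319.84957102 427.09164159]
 [317.59946547 407.92683773]]
```

View pics/hare5.png

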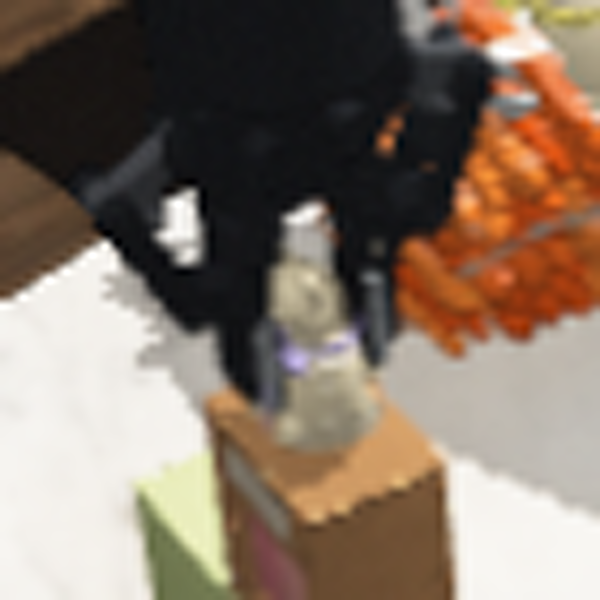

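The hare's foot centre is at about (325,415) in the crop, against (318,408) expected. That's central, so I'll set it down.

Call:
arm_command([
  [0,0,4,0],
  [0,0,2.5,0],
  [0,0,1,0],
  [0,0,0.5,0],
  [0,0,0,0],
  [0,0,0,0],
])

```text
clock: 50.22
tool_pos: [0.5073, 0.1752, 0.2208]
tcp_rot: [179.9, -0.0, 78.0]
contact_force: [-1.6, -1.6, 11.8]
gripper_width: 0.35
grip_force: 28.7
```

Call:
arm_command([
  [0,0,-0.5,0],
  [0,0,0,0],
  [0,0,0,0],
])

```text
clock: 50.6
tool_pos: [0.5071, 0.1751, 0.2209]
tcp_rot: [179.9, -0.0, 78.0]
contact_force: [-1.9, -1.8, 6.7]
gripper_width: 0.35
grip_force: 28.0
```

Call:
arm_command([
  [0,0,0,0],
  [0,0,0,0],
  [0,0,0,0],
  [0,0,0,0],
], grip=40)

```text
clock: 51.1
tool_pos: [0.5069, 0.1751, 0.2201]
tcp_rot: [-180.0, -0.0, 78.0]
contact_force: [-0.0, 0.0, -0.0]
gripper_width: 0.466
grip_force: 0.0
```

Call:
arm_command([
  [0,0,0,0],
  [0,0,0,0],
  [0,0,0,0],
  [0,0,0,0],
  [0,0,0,0],
  [0,0,-5,0],
  [0,0,-15,0],
  [0,0,-30,0],
  [0,0,-40,0],
  [0,0,-40,0],
  [0,0,-15,0],
  [0,0,0,0],
], grip=85)

```text
clock: 52.6
tool_pos: [0.5068, 0.1751, 0.366]
tcp_rot: [179.9, -0.0, 78.0]
contact_force: [0.2, -0.0, -1.2]
gripper_width: 0.995
grip_force: 0.0
```

Call:
arm_command([
  [-20,0,0,0],
  [-40,0,0,0],
  [-50,0,0,0],
  [-50,0,0,0],
  [-40,0,0,0],
  [-20,0,0,0],
  [0,0,0,0],
])

```text
clock: 53.48
tool_pos: [0.4604, -0.0416, 0.3642]
tcp_rot: [-179.9, 0.0, 77.9]
contact_force: [0.6, 0.0, 0.6]
gripper_width: 0.993
grip_force: 0.0
```

```bash
python3 snap.py z small_hare:181 window_box:96 tin_egg:93 soap_box:8 big_hare:0 | grep "'scene', 'top'\|top'"; python3 - <<'E'
import cv2
a=cv2.imread("pics/scene_z.png");b=cv2.imread("pics/top_z.png")
cv2.imwrite("pics/fin.png",cv2.hconcat([cv2.resize(a[100:450,230:630],(400,350)),cv2.resize(b[200:400,200:700],(400,350))]))
E
```

```text
small_hare ('scene', 'top') [497.7 168.9] 4.3 0.308 [0.61, 0.94]
small_hare ('top',) [503.5 169.9] 188.3 0.292 [0.94]
window_box ('scene', 'top') [506.9 174.7] -14.4 0.112 [0.94, 0.91]
window_box ('top',) [506.7 174.1] -12.7 0.119 [0.91]
tin_egg ('scene', 'top') [ 538.9 -199. ] 170.2 0.228 [0.61, 0.7]
tin_egg ('top',) [ 543.1 -198.9] 165.4 0.193 [0.7]
soap_box ('scene', 'top') [ 541.3 -199.9] 10.5 0.29 [0.69, 0.9]
soap_box ('top',) [ 539.7 -200. ] 11.3 0.465 [0.9]
big_hare ('scene', 'top') [ 566.9 -351.1] 48.8 0.222 [0.89, 0.95]
big_hare ('top',) [ 567.4 -348.9] 70.3 0.16 [0.95]
```

View pics/fin.png

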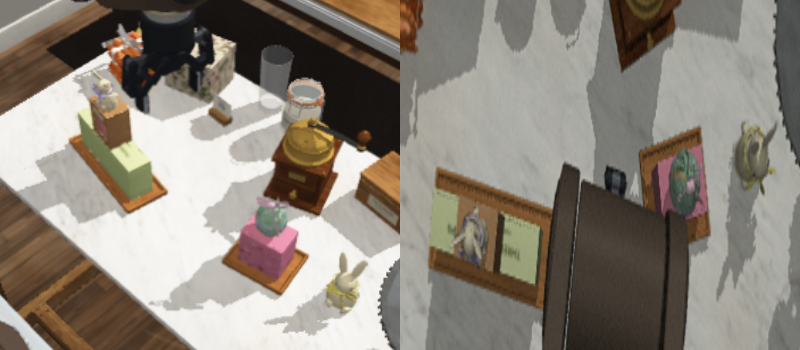

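The final view shows both towers standing, with the hare's exact centring the one doubt. I'll check it with an overlay of the expected foot outline.

```bash
python3 - <<'E'
from workcell import capture
from h import *
a=[]
t=np.linspace(0,2*np.pi,60)
for n in("scene","top"):
    p=capture(n);w=22
    x,y=proj(p,np.array([[.507,.1745,.2]]))[0].astype(int);k=400/(2*w)
    im=cv2.resize(p["frame"][y-w:y+w,x-w:x+w,::-1],(400,400),interpolation=cv2.INTER_CUBIC)
    g=np.radians(-13);R=np.array([[np.cos(g),-np.sin(g)],[np.sin(g),np.cos(g)]])
    def dr(P2,z,col):
        q=P2@R.T/1000+[.507,.1745];uv=(proj(p,np.c_[q,np.full(len(q),z)])+.5-[x-w,y-w])*k
        cv2.polylines(im,[uv.astype(np.int32).reshape(-1,1,2)],True,col,1)
    dr(np.array([[-25.5,-35],[25.5,-35],[25.5,35],[-25.5,35.]]),.181,(255,0,0))
    dr(np.c_[16*np.cos(t),18*np.sin(t)],.183,(0,0,255))
    dr(np.c_[16*np.cos(t),19*np.sin(t)],.205,(0,255,0))
    a.append(im)
cv2.imwrite("pics/chk.png",cv2.hconcat(a))
E
```

```text
(no output)
```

View pics/chk.png

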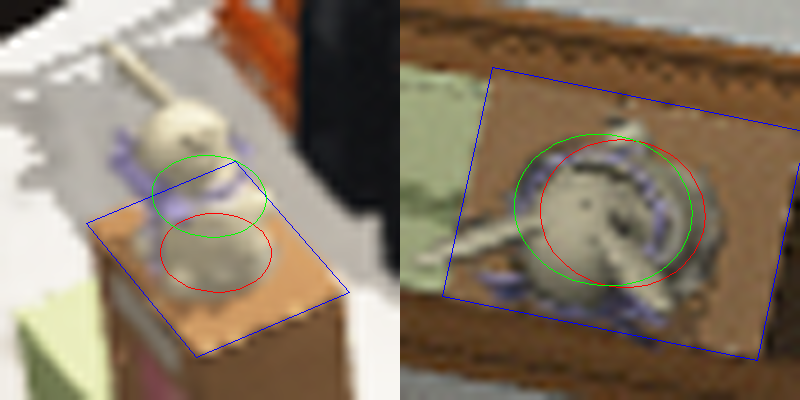

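The overlay fits: the hare's body is within a few mm of the box's middle in both views, the arm is clear, and nothing is tilted. Handing in.

```bash
python3 -c "
from workcell import job
print(job.close_job())"
```

```text
the job is handed in; nothing more can be done
None
```

I built both towers as asked and handed the job in at about 54 s of the 128 s allowed; the hand-in returned no verdict. In the last pictures everything stood upright and looked centred within the 15 mm limit, with the big hare where it started.

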